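Clear the craft case's lid and hold it open

TASK

Open the craft case for me so that I can reach in with both hands: first take the gourd that stands on its lid and set it down upright in the empty wooden stand on the desk, without dropping it, while the lid stays shut. Then raise the lid with the fingers and hold it open at about 60 degrees; it falls shut if let go, so do not let it drop, and finish while still holding it there. Leave the other gourd in its stand, the brush pot behind the case, the water dish and the paint jar as they are.

Things in the scene. Friction and masses are not known exactly. Their poses are not given: they have to be found in the camera images.
- case: Pink plastic craft case with a frosted lid, fixed on the desk: 190 deep (its x) x 260 wide (its y) x 110 mm high, walls 4 mm. Origin: centre of its underside. Its x axis points from the front (the robot's side, where the pull tab is) to the back (where the hinge is). With the lid shut the lid's flat top is 116.5 mm above the desk.
- lid (a joint): Angle of the frosted lid, rad: 0 shut and level, growing as the front edge rises and swings back; stop at 1.8; 60 degrees = 1.047. About 0.3 kg on an almost frictionless hinge along the case's back top edge: falls shut from any angle short of upright. 193 mm from hinge to front edge, 266 wide, 6 thick, with a 13 mm skirt below its edges.
- hinge (a point): Point on the hinge line, in the middle of the case's back top edge, 95 mm behind the case's origin and 110.5 mm above it. The hinge line runs along the case's y axis. Axes as the case's.
- tab (a point): Grip point in the lid's pull tab (moves with the lid). The tab, mid front edge, is a tongue 40 mm wide (case's y), 8 thick, 38 long, flaring forward and up 45 degrees to the lid. The point is on its middle plane, 12 mm short of the free end; lid shut: 209 mm in front of, 21.4 above the hinge line. Pinch its side edges (it turns between the pads as the lid swings) or its thickness.
- gourd: Dried bottle gourd standing upright on the lid (about 70 g), 122 mm tall. Origin: centre of its flat foot, z up through the stem. Foot radius 17, lower bulb radius 36 at height 31, waist radius 17 at height 67, upper bulb radius 22 from height 82 to 92, top of the bulb at 110, thin stem above. It can be gripped across the upper bulb.
- stand: The empty turned wooden stand, loose on the desk: a round saucer of outer radius 41 and height 14 mm with a recess of radius 31 mm whose floor is 6 mm above the desk; the gourd's foot stands on that floor. Origin: centre of its underside.
- stand_taken: A second stand of the same kind on the other side of the case, with the other gourd in it. Leave it alone.
- other_gourd: A gourd of the same shape and size, standing in its own stand. Origin: centre of its foot. Leave it alone.
- brush_pot: White pot (radius 36, height 95 mm) holding brushes up to 215 mm high, standing behind the case, 25 to 35 mm clear of its back; a lid thrown open past upright can strike it. Origin: centre of its underside. Leave it alone.
- dish: White porcelain water dish, rim radius 45, height 30 mm. Origin: centre of its underside. Leave it alone.
- jar: Closed paint jar, radius 27, height 60 mm. Origin: centre of its underside. Leave it alone.

How it is judged:
By the outcome, as a careful person would: the job done as asked, in the order asked, and still so for the second after the job is handed in, while the arm keeps its last pose, push and grip.
It also fails if it takes over 54 s, if anything falls off the work surface, if the arm or the gripper's body presses on something with over 40 N, if the wrist force passes 120 N, or if a joint passes its speed limit or range.

ROBOT

A 6-joint arm with a two-finger parallel gripper is mounted at the origin on the work surface. World frame = base frame: x ahead of the robot, y to its left, z up, the work surface at z = 0. Lengths are in m, angles in rad, forces in N, time in s.
With the tool pointing down it reaches from about 0.3 to 0.875 m from the base axis. Payload 6.4 kg.
Tool frame: the origin (TCP) lies midway between the tips of the shut fingers; the grasp point (between the pads) lies ctrl.grip_depth behind it (ctrl.grip_depth is the distance from the TCP to the grasp point, in m); x points along the fingers, y is the direction in which the jaws open and shut, and the axes are right-handed (so a half turn about x gives the same grasp; the last joint's range is limited). The gripper opens to 85 mm and grips with 20 to 120 N. Pads are 22 mm wide; open, the fingers measure 114 mm over their backs; the gripper's body (76 mm by 85 mm) begins 54 mm behind the grasp point. The pads swing forward as they close: fully open they stand 13 mm farther back than shut.
Start: joints at [1.085, 0.181, 1.607, -0, 1.354, -0.206], TCP at [0.159, 0.553, 0.231] pointing down, gripper open.
Joint ranges: [-2.99, 2.99], [-0.89, 2.07], [0.3, 2.58], [-1.14, 4.28], [0, 2.63], [-3.12, 3.12]. Speed limits (rad/s): [2.57, 2.57, 3.01, 3.14, 3.14, 3.14].

INTERFACE

Orientations are given as a unit quaternion [w, x, y, z].
In Python, from bench import ctrl gives the robot as it stands.
- The arm moves only by the tool carry_out, never from a script. Its argument "motion" is one flat list of numbers, 7 for each row, row after row: the turn, a rotation vector about the tool's x, y, z in degrees, then the shift along the tool's x, y, z in m, then the gripper's target within -1 to 1 (shut at 1, half-way at 0, fully open at -1). A call has 1 to 10 rows; each row shifts and turns the pose as measured when the row begins, along the tool's axes as they then stand; what a row does not reach is not made up. A row lasts 1/10 s, in which the tool goes at most 50 mm and 8.59 degrees, less where a joint would pass 70% of its speed; a pose out of reach is approached as far as the arm can. A call with a gripper value outside its range is refused whole. The fingers move at their own pace and stop on an object; the grip force is fixed at half the most. Time passes only in rows, so rows that do not move let the fingers close. It gives the time, the measured TCP pose, the force and the opening at its end, in the units of the state.
- ctrl.get_obs(): the state, without advancing time (a new reading comes with each control period).
- ctrl.camera(name): name is "side" or "top" or "wrist"; returns the picture (480x640x3 uint8, blue, green, red); there is no depth.
- ctrl.camera_params(name): a dict with "mtx" (3x3 intrinsics, pixels), "pose" (4x4, takes a point from camera to world coordinates); the wrist camera has in their place "hand_eye" (4x4, takes a point from camera to tool coordinates, whose origin is the TCP and whose axes are the tool frame's). Camera axes: x right, y down, z forward; pixel columns grow to the right and rows downward; lengths in m; the calibration is good to about 2 mm. A picture is of the moment at which its call begins: read the wrist's pose just before it. camera_params takes no time and is no camera call.
- ctrl.hand_in(): hands the job in, once; it reports no verdict.
Trained networks look in the newest picture that a camera, given by its name, has taken for a name from the list of things; names that differ only in an ending like _2 or _b are one class to them, and where a whole thing is asked for, a point or a joint stands for the part that bears it (a point fixed in the world has none). Each returns a list of dicts, best first, with "conf" (0 to 1); they miss things now and then, are a little off and sometimes report something else, mostly with a low value. They report only what shows in the picture. A call takes as long as a camera call.
- ctrl.boxes_of(camera, thing): "point" ([x, y, z] in m, in the coordinates of the camera as it stood for that picture, good to about 4 mm: the middle of the surface that is visible of it).
- ctrl.trace(camera, thing): "pixels" (480x640 bool, what is visible of it).
- ctrl.landmark_of(camera, thing): "point" ([x, y, z] in m, in the coordinates of the camera as it stood for that picture, good to about 4 mm: a listed point, or the origin of a listed thing).
The state is a dict: "time_s": time; "q": joint angles; "dq": joint speeds; "joint_efforts": joint torques, N m; "eef_pos": TCP position; "eef_rot": TCP orientation; "wrist_force": force on the tool from outside, world axes, zero at the start; "torque": the same for the moment, N m; "opening": opening from 0.0 (shut) to 1.0 (fully open).
Only numpy, scipy, OpenCV 4.12 (cv2) and the standard library are available. Lean on these libraries where they do the work, as an engineer would, in place of code of your own. Each camera call takes 0.05 s, during which the arm holds its last target. There are 200 camera calls.

## Working session

There is one attempt and no reset: what is moved stays moved. The work goes in short steps, Python scripts to look and compute and a tool call to move; the robot and the scene stay as the last step left them, time stands still between calls to the robot, and variables do not carry over. Pictures are saved under pics/ and viewed, about 8 in all and at most 12, crops included, and the job is handed in when it is done.

Besides the shell and the picture viewer there is one more tool, called after "Emit:" as name(argument=value, ...) on one line, values as JSON. carry_out: Moves the arm, as the interface text tells. Its arguments: {"type":"object","properties":{"motion":{"type":"array"}},"required":["motion"]}

```bash
ls; mkdir -p pics
cat > h.py <<'E'
import numpy as np, cv2
from bench import ctrl
from scipy.spatial.transform import Rotation as R
def T():
    o=ctrl.get_obs(); M=np.eye(4); q=o['eef_rot']; M[:3,:3]=R.from_quat([q[1],q[2],q[3],q[0]]).as_matrix(); M[:3,3]=o['eef_pos']; return M
def cam(n):
    p=ctrl.camera_params(n); return T()@p['hand_eye'] if n=='wrist' else np.array(p['pose'])
def world(C,p): return (C@np.r_[p,1])[:3]
def show():
    o=ctrl.get_obs(); print('t',o['time_s'],'pos',np.round(o['eef_pos'],4),'F',np.round(o['wrist_force'],1),'op',round(o['opening'],3)); print(np.round(T()[:3,:3],3).tolist(), 'q',np.round(o['q'],3))
E
python3 - <<'E'
from h import *
print(ctrl.grip_depth); show()
for n in ('top','side'):
    C=cam(n); im=ctrl.camera(n); cv2.imwrite(f'pics/{n}0.png',im)
    print(n,np.round(C,3).tolist())
    for th in ['gourd','stand','case','tab','hinge','brush_pot','dish','jar']:
        for d in ctrl.landmark_of(n,th)[:3]: print(n,th,round(d['conf'],2),np.round(world(C,d['point']),3))
show()
E
```

```text
pics
0.0187
t 0.0 pos [0.1585 0.5522 0.2304] F [-0.2  0.1  0.1] op 1.004
[[-0.001, 0.276, 0.961], [-0.002, 0.961, -0.276], [-1.0, -0.002, -0.0]] q [ 1.085  0.182  1.608 -0.     1.354 -0.206]
top [[0.03, -0.997, 0.074, 0.507], [-1.0, -0.029, 0.008, 0.009], [-0.006, -0.074, -0.997, 1.048], [0.0, 0.0, 0.0, 1.0]]
top gourd 0.75 [ 0.621 -0.021  0.117]
top stand 0.62 [0.413 0.338 0.003]
top case 0.73 [ 0.585 -0.053  0.003]
top case 0.6 [ 0.622 -0.302  0.001]
top tab 0.65 [ 0.478 -0.031  0.136]
top hinge 0.58 [ 0.68  -0.076  0.114]
top brush_pot 0.96 [ 0.748 -0.093  0.001]
top brush_pot 0.71 [ 0.623 -0.022  0.117]
top dish 0.69 [ 0.644  0.335 -0.001]
top dish 0.51 [ 0.626 -0.022  0.113]
top jar 0.64 [ 0.622 -0.304  0.001]
top jar 0.63 [ 0.642  0.336 -0.001]
side [[0.997, -0.054, 0.055, 0.549], [-0.077, -0.72, 0.69, -0.591], [0.002, -0.692, -0.722, 0.702], [0.0, 0.0, 0.0, 1.0]]
side gourd 0.56 [ 0.622 -0.02   0.119]
side gourd 0.39 [ 0.591 -0.061  0.004]
side stand 0.93 [0.418 0.339 0.   ]
side case 0.9 [ 0.591 -0.058  0.004]
side tab 0.82 [ 0.477 -0.03   0.135]
side hinge 0.59 [ 0.683 -0.078  0.108]
side brush_pot 0.71 [ 0.75  -0.096  0.   ]
side brush_pot 0.4 [ 0.592 -0.056  0.001]
side dish 0.96 [ 0.647  0.337 -0.001]
side dish 0.65 [ 0.621 -0.019  0.119]
side jar 0.74 [ 0.626 -0.302  0.001]
t 0.9 pos [0.1588 0.5527 0.2313] F [-0.2  0.4 -0.7] op 0.998
[[0.0, 0.276, 0.961], [0.0, 0.961, -0.276], [-1.0, 0.0, 0.0]] q [ 1.085  0.181  1.607  0.     1.354 -0.206]
```

View pics/top0.png

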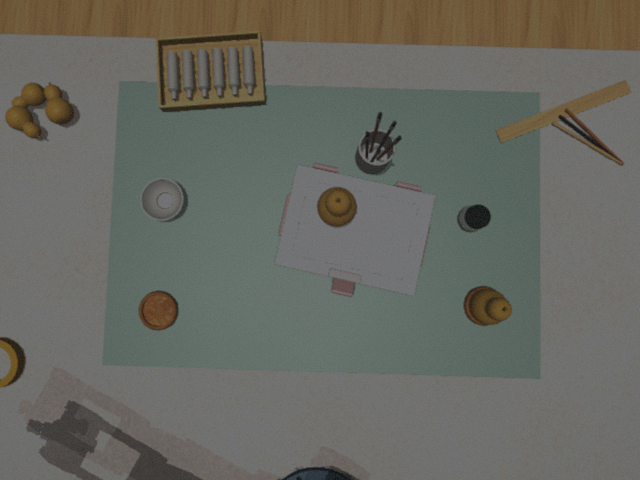

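View pics/side0.png

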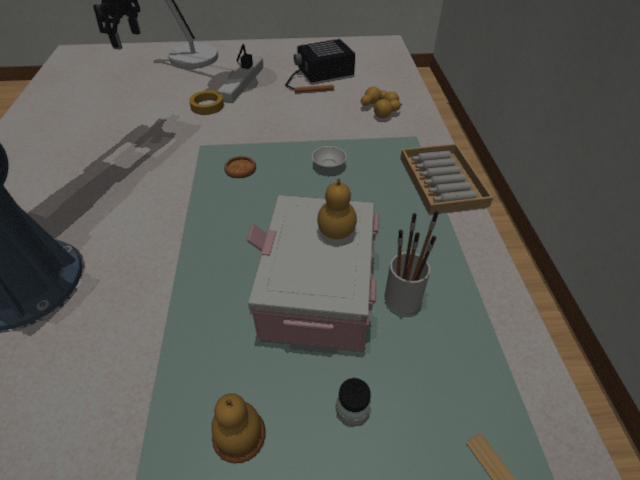

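Top picture: gourd on the lid at about (338,205), empty stand at (158,310), tab at (343,285), other gourd at (487,305). The network points agree with it, apart from low-confidence class mix-ups. Now I'll move toward the gourd at a safe height.

Emit:
carry_out(motion=[0,0,0,-0.012,-0.027,0.039,-1,0,0,0,-0.012,-0.027,0.039,-1,0,0,0,-0.012,-0.027,0.039,-1,0,0,0,-0.012,-0.027,0.039,-1,0,0,0,-0.005,-0.028,0.04,-1,0,0,0,0,-0.028,0.04,-1,0,0,0,0,-0.028,0.04,-1,0,0,0,0,-0.028,0.04,-1,0,0,0,0,-0.028,0.04,-1,0,0,0,0,-0.028,0.04,-1])

```text
time_s: 1.9
eef_pos: [0.4691, 0.1729, 0.2879]
eef_rot: [0.703, 0.095, 0.699, -0.093]
wrist_force: [-0.0, 1.3, -0.7]
opening: 1.004
```

```bash
cat >> h.py <<'E'
def shift(target):
    "tool-frame shift from the measured pose to a world TCP target"
    M=T(); return np.round(M[:3,:3].T@(np.array(target)-M[:3,3]),4)
E
python3 - <<'E'
from h import *
show(); print(shift([.622,-.02,.28]))
E
```

```text
t 1.9 pos [0.4691 0.1729 0.2879] F [-0.   1.3 -0.7] op 1.004
[[0.006, 0.264, 0.964], [0.002, 0.964, -0.264], [-1.0, 0.004, 0.005]] q [ 0.114 -0.04   1.727  0.002  1.448 -1.19 ]
[ 0.0084 -0.1457  0.1984]
```

Emit:
carry_out(motion=[0,0,0,0,-0.028,0.038,-1,0,0,0,0,-0.028,0.038,-1,0,0,0,0,-0.028,0.038,-1,0,0,0,0,-0.024,0.032,-1,0,0,0,0,-0.016,0.022,-1,0,0,0,0,0,0,-1,0,0,0,0,0,0,-1])

```text
time_s: 2.6
eef_pos: [0.6054, -0.0059, 0.2881]
eef_rot: [0.703, 0.098, 0.698, -0.096]
wrist_force: [-0.2, -0.5, -1.0]
opening: 1.0
```

Run:
```python
from h import *
show(); n='wrist'
C=cam(n); im=ctrl.camera(n); cv2.imwrite('pics/w1.png',im)
for th in ['gourd','tab']:
    for d in ctrl.landmark_of(n,th)[:2]: print(th,round(d['conf'],2),np.round(world(C,d['point']),4))
for d in ctrl.boxes_of(n,'gourd')[:2]: print('box',round(d['conf'],2),np.round(world(C,d['point']),4))
m=ctrl.trace(n,'gourd')[0]; print(m['conf'], cv2.boundingRect(m['pixels'].astype(np.uint8)))
P=ctrl.camera_params(n); 
for z in (.1165,.2035,.2265):
    p=np.linalg.inv(C)@np.array([.622,-.02,z,1]); u=P['mtx']@p[:3]; print(z,u/u[2])
print(np.round(C,3).tolist())
```

```text
t 2.6 pos [ 0.6054 -0.0059  0.2881] F [-0.2 -0.5 -1. ] op 1.0
[[0.008, 0.273, 0.962], [0.002, 0.962, -0.273], [-1.0, 0.004, 0.007]] q [-0.207  0.201  1.468  0.003  1.464 -1.502]
gourd 0.73 [ 0.6224 -0.0196  0.1191]
tab 0.6 [ 0.4769 -0.0333  0.1338]
0.66 (272, 200, 81, 99)
0.1165 [312.68484612 226.97405397   1.        ]
0.2035 [309.9611436 262.8101523   1.       ]
0.2265 [308.90816437 276.66433312   1.        ]
[[0.272, 0.912, 0.307, 0.528], [0.962, -0.259, -0.084, 0.015], [0.003, 0.318, -0.948, 0.431], [0.0, 0.0, 0.0, 1.0]]
```

View pics/w1.png

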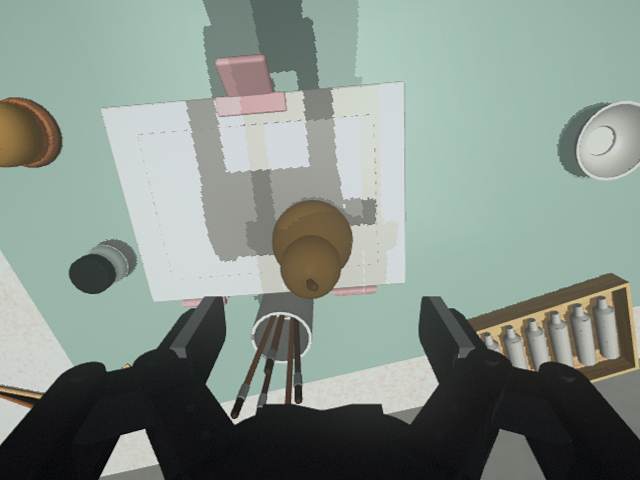

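Emit:
carry_out(motion=[0,0,0,0,-0.009,0.02,-1,0,0,0,0,0,0,-1,0,0,0,0.02,0,0,-1,0,0,0,0.02,0,0,-1,0,0,0,0,0,0,-1])

```text
time_s: 3.35
eef_pos: [0.6214, -0.0133, 0.2506]
eef_rot: [0.705, 0.095, 0.696, -0.093]
wrist_force: [-0.6, 0.2, -0.6]
opening: 0.999
```

Run:
```python
from h import *
show(); print(shift([.622,-.02,.18]))
```

```text
t 3.35 pos [ 0.6214 -0.0133  0.2506] F [-0.6  0.2 -0.6] op 0.999
[[0.013, 0.264, 0.964], [0.002, 0.964, -0.264], [-1.0, 0.005, 0.012]] q [-0.214  0.259  1.474  0.004  1.397 -1.519]
[ 0.0706 -0.0066  0.0016]
```

Emit:
carry_out(motion=[0,0.7,0,0.02,-0.007,0.001,-1,0,0,0,0.02,0,0,-1,0,0,0,0.02,0,0,-1,0,0,0,0.012,0,0,-1,0,0,0,0,0,0,-1])

```text
time_s: 3.85
eef_pos: [0.6207, -0.0196, 0.1769]
eef_rot: [0.701, 0.095, 0.701, -0.092]
wrist_force: [-0.5, -0.3, -0.2]
opening: 1.0
```

Run:
```python
from h import *
show(); print(shift([.622,-.02,.18]))
```

```text
t 3.85 pos [ 0.6207 -0.0196  0.1769] F [-0.5 -0.3 -0.2] op 1.0
[[0.002, 0.261, 0.965], [0.005, 0.965, -0.261], [-1.0, 0.005, 0.001]] q [-0.225  0.33   1.537  0.005  1.273 -1.533]
[-0.0031  0.      0.0014]
```

Emit:
carry_out(motion=[0,0,0,-0.002,0,0.001,0,0,0,0,0,0,0,0.3,0,0,0,0,0,0,1,0,0,0,0,0,0,1,0,0,0,0,0,0,1,0,0,0,0,0,0,1,0,0,0,0,0,0,1])

```text
time_s: 4.55
eef_pos: [0.6238, -0.0204, 0.1831]
eef_rot: [0.703, 0.095, 0.698, -0.092]
wrist_force: [0.8, -0.3, -1.6]
opening: 0.495
```

Run:
```python
from h import *
show()
```

```text
t 4.55 pos [ 0.6238 -0.0204  0.1831] F [ 0.8 -0.3 -1.6] op 0.495
[[0.007, 0.261, 0.965], [0.003, 0.965, -0.261], [-1.0, 0.005, 0.006]] q [-0.225  0.327  1.528  0.005  1.28  -1.533]
```

Emit:
carry_out(motion=[0,0,0,-0.01,0,0,1,0,0,0,-0.02,0,0,1,0,0,0,-0.02,0,0,1,0,0,0,-0.015,0,0,1,0,0,0,0,0,0,1])

```text
time_s: 5.05
eef_pos: [0.6228, -0.0206, 0.252]
eef_rot: [0.703, 0.095, 0.699, -0.092]
wrist_force: [0.1, 0.2, -1.3]
opening: 0.491
```

Run:
```python
from h import *
show(); print(shift([.417,.338,.245]))
```

```text
t 5.05 pos [ 0.6228 -0.0206  0.252 ] F [ 0.1  0.2 -1.3] op 0.491
[[0.006, 0.261, 0.965], [0.004, 0.965, -0.261], [-1.0, 0.005, 0.005]] q [-0.226  0.266  1.462  0.005  1.408 -1.533]
[ 0.007   0.2923 -0.2924]
```

Emit:
carry_out(motion=[0,0,0,0,0.01,-0.01,1,0,0,0,0,0.02,-0.02,1,0,0,0,0,0.025,-0.025,1,0,0,0,0,0.025,-0.025,1,0,0,0,0,0.025,-0.025,1,0,0,0,0,0.025,-0.025,1,0,0,0,0,0.025,-0.025,1,0,0,0,0,0.025,-0.025,1,0,0,0,0,0.025,-0.025,1,0,0,0,0,0.025,-0.025,1])

```text
time_s: 6.05
eef_pos: [0.4462, 0.2732, 0.2436]
eef_rot: [0.698, 0.096, 0.703, -0.094]
wrist_force: [-0.3, 0.4, -0.9]
opening: 0.49
```

Emit:
carry_out(motion=[0,0,0,0,0.02,-0.02,1,0,0,0,0,0.015,-0.015,1,0,0,0,0,0.01,-0.01,1,0,0,0,0,0,0,1,0,0,0,0,0,0,1])

```text
time_s: 6.55
eef_pos: [0.4032, 0.335, 0.2393]
eef_rot: [0.695, 0.092, 0.707, -0.092]
wrist_force: [-0.2, -0.9, -0.5]
opening: 0.492
```

Run:
```python
from h import *
show(); print(shift([.417,.338,.2]))
for n in ('wrist','top'):
    C=cam(n); im=ctrl.camera(n); cv2.imwrite(f'pics/{n}2.png',im)
    for th in ['stand','gourd','tab','hinge']:
        for d in ctrl.landmark_of(n,th)[:2]: print(n,th,round(d['conf'],2),np.round(world(C,d['point']),4))
```

```text
t 6.55 pos [0.4032 0.335  0.2393] F [-0.2 -0.9 -0.5] op 0.492
[[-0.016, 0.258, 0.966], [0.002, 0.966, -0.258], [-1.0, -0.002, -0.016]] q [ 0.461  0.068  1.716  0.009  1.371 -0.851]
[0.0391 0.0065 0.0131]
wrist stand 0.61 [0.4153 0.3392 0.0019]
wrist gourd 0.97 [0.4016 0.3374 0.1782]
top stand 0.95 [4.147e-01 3.396e-01 4.000e-04]
top stand 0.7 [ 0.4798 -0.0303  0.1323]
top gourd 0.75 [0.4028 0.3318 0.173 ]
top tab 0.92 [ 0.4788 -0.0292  0.1313]
top hinge 0.72 [ 0.6754 -0.0749  0.1121]
```

View pics/wrist2.png

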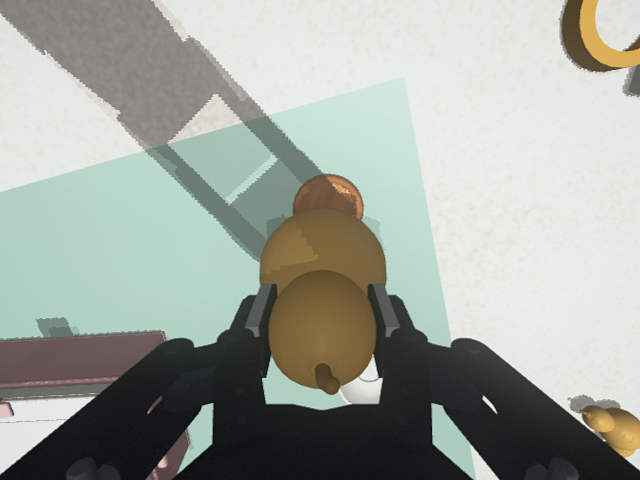

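Emit:
carry_out(motion=[0,-0.9,0,0.01,0.006,0.011,1,0,0,0,0.02,0,0,1,0,0,0,0.03,0,0,1,0,0,0,0.03,0,0,1,0,0,0,0.03,0,0,1,0,0,0,0.01,0,0,1,0,0,0,0,0,0,1])

```text
time_s: 7.75
eef_pos: [0.4204, 0.3381, 0.1085]
eef_rot: [0.703, 0.094, 0.699, -0.092]
wrist_force: [-0.0, 0.7, -0.3]
opening: 0.495
```

Run:
```python
from h import *
show(); print(shift([.415,.339,.0726]))
n='side'
C=cam(n); im=ctrl.camera(n); cv2.imwrite(f'pics/{n}3.png',cv2.resize(im[100:240,160:360],None,fx=3,fy=3,interpolation=2))
for th in ['gourd','stand']:
        for d in ctrl.landmark_of(n,th)[:2]: print(n,th,round(d['conf'],2),np.round(world(C,d['point']),4))
```

```text
t 7.75 pos [0.4204 0.3381 0.1085] F [-0.   0.7 -0.3] op 0.495
[[0.006, 0.261, 0.965], [0.002, 0.965, -0.261], [-1.0, 0.003, 0.006]] q [ 0.458  0.244  1.801 -0.002  1.09  -0.848]
[ 0.0359 -0.0006 -0.0057]
side gourd 0.86 [0.4209 0.3372 0.0432]
side stand 0.78 [ 4.168e-01  3.394e-01 -3.000e-04]
```

Emit:
carry_out(motion=[0,0.3,0,0.01,0,-0.005,1,0,0,0,0.01,0,0,1,0,0,0,0.007,0,0,1,0,0,0,0,0,0,1])

```text
time_s: 8.3
eef_pos: [0.4194, 0.342, 0.0858]
eef_rot: [0.705, 0.097, 0.697, -0.09]
wrist_force: [-0.0, -0.7, -0.9]
opening: 0.492
```

Run:
```python
from h import *
show(); print(shift([.415,.339,.0726]))
```

```text
t 8.3 pos [0.4194 0.342  0.0858] F [-0.  -0.7 -0.9] op 0.492
[[0.012, 0.261, 0.965], [0.008, 0.965, -0.261], [-1.0, 0.011, 0.009]] q [ 0.463  0.277  1.815  0.003  1.036 -0.845]
[ 0.0131 -0.0042 -0.0035]
```

Emit:
carry_out(motion=[0,0.6,-0.5,0.006,-0.004,-0.003,1,0,0,0,0.003,0,0,1,0,0,0,0,0,0,1])

```text
time_s: 8.6
eef_pos: [0.4152, 0.3387, 0.0758]
eef_rot: [0.7, 0.094, 0.702, -0.092]
wrist_force: [-0.6, 0.1, -0.8]
opening: 0.492
```

Run:
```python
from h import *
show(); print(shift([.415,.339,.0726]))
```

```text
t 8.6 pos [0.4152 0.3387 0.0758] F [-0.6  0.1 -0.8] op 0.492
[[-0.002, 0.261, 0.965], [0.002, 0.965, -0.261], [-1.0, 0.002, -0.003]] q [ 0.461  0.291  1.821  0.003  1.03  -0.848]
[ 0.0032  0.0003 -0.0002]
```

Emit:
carry_out(motion=[0,0,0,0.002,0,0,1,0,0,0,0.001,0,0,1])

```text
time_s: 8.8
eef_pos: [0.4154, 0.3387, 0.0728]
eef_rot: [0.7, 0.094, 0.702, -0.092]
wrist_force: [-0.0, -0.5, -0.0]
opening: 0.493
```

Emit:
carry_out(motion=[0,0,0,0.002,0,0,1])

```text
time_s: 8.9
eef_pos: [0.4156, 0.3388, 0.0709]
eef_rot: [0.7, 0.094, 0.701, -0.092]
wrist_force: [-0.2, 0.1, -0.4]
opening: 0.492
```

Run:
```python
from h import *
show()
n='side'
C=cam(n); im=ctrl.camera(n); cv2.imwrite(f'pics/{n}4.png',cv2.resize(im[100:220,180:340],None,fx=4,fy=4,interpolation=2))
for th in ['gourd','stand']:
        for d in ctrl.landmark_of(n,th)[:1]: print(n,th,round(d['conf'],2),np.round(world(C,d['point']),4))
```

```text
t 8.9 pos [0.4156 0.3388 0.0709] F [-0.2  0.1 -0.4] op 0.492
[[-0.001, 0.261, 0.965], [0.003, 0.965, -0.261], [-1.0, 0.002, -0.002]] q [ 0.461  0.3    1.822  0.003  1.02  -0.848]
side gourd 0.72 [0.4137 0.3387 0.0084]
side stand 0.67 [ 0.643   0.3397 -0.0014]
```

View pics/side4.png

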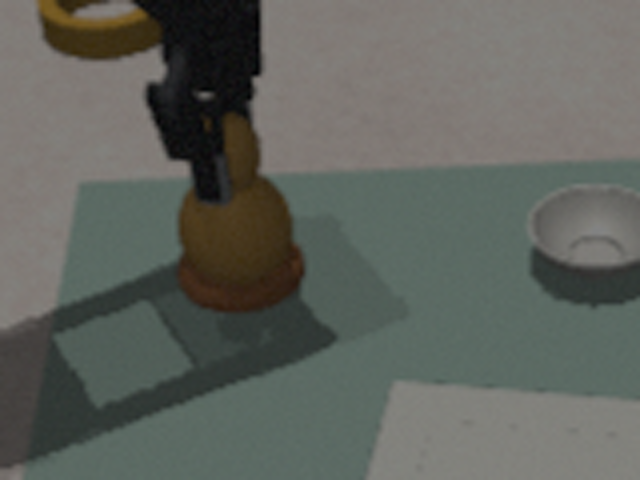

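The gourd sits centred in the stand at crop (240,280) and looks nearly down; I'll lower it by millimetres until contact.

Emit:
carry_out(motion=[0,0,0,0.002,0,0,1])

```text
time_s: 9.15
eef_pos: [0.4165, 0.3391, 0.0707]
eef_rot: [0.701, 0.094, 0.701, -0.092]
wrist_force: [-5.4, -4.7, 26.5]
opening: 0.494
```

Emit:
carry_out(motion=[0,0,0,0.002,0,0,1])

```text
time_s: 9.25
eef_pos: [0.4172, 0.339, 0.0708]
eef_rot: [0.701, 0.094, 0.701, -0.092]
wrist_force: [-6.6, -5.9, 20.9]
opening: 0.496
```

Emit:
carry_out(motion=[0,0,0,0,0,0,1])

```text
time_s: 9.35
eef_pos: [0.4176, 0.339, 0.0716]
eef_rot: [0.702, 0.094, 0.7, -0.092]
wrist_force: [0.2, 0.1, -0.9]
opening: 0.49
```

Contact felt at z≈0.0707 (26 N); now released from load. Opening.

Emit:
carry_out(motion=[0,0,0,0.001,0,0,0.2,0,0,0,0,0,0,-0.2,0,0,0,0,0,0,-1,0,0,0,0,0,0,-1,0,0,0,0,0,0,-1,0,0,0,-0.02,0,0,-1,0,0,0,-0.04,0,0,-1,0,0,0,-0.04,0,0,-1,0,0,0,-0.04,0,0,-1])

```text
time_s: 10.25
eef_pos: [0.4125, 0.3363, 0.2063]
eef_rot: [0.697, 0.09, 0.705, -0.095]
wrist_force: [0.2, 0.1, -0.3]
opening: 0.998
```

Run:
```python
from h import *
show()
n='side'
C=cam(n); im=ctrl.camera(n); cv2.imwrite(f'pics/{n}5.png',im)
for th in ['gourd','stand','tab','hinge','case']:
        for d in ctrl.landmark_of(n,th)[:1]: print(n,th,round(d['conf'],2),np.round(world(C,d['point']),4))
# lid yaw from the lid mask in the first top picture: corners by ray/plane z=.1165
n='top'; C=cam(n); im=ctrl.camera(n); K=np.array(ctrl.camera_params(n)['mtx'])
for th in ('lid','case'):
    m=ctrl.trace(n,th)
    if not m: continue
    p=m[0]['pixels'].astype(np.uint8); pts=np.argwhere(p)[:,::-1].astype(float)
    d=np.c_[pts,np.ones(len(pts))]@np.linalg.inv(K).T@C[:3,:3].T
    w=C[:3,3]+d*((.1165-C[2,3])/d[:,2:]); r=cv2.minAreaRect(w[:,:2].astype(np.float32)*1000); print(th,m[0]['conf'],r)
```

```text
t 10.25 pos [0.4125 0.3363 0.2063] F [ 0.2  0.1 -0.3] op 0.998
[[-0.013, 0.26, 0.965], [-0.005, 0.965, -0.261], [-1.0, -0.009, -0.011]] q [ 4.600e-01  1.190e-01  1.729e+00  1.000e-03  1.307e+00 -8.470e-01]
side gourd 0.9 [0.4165 0.3372 0.0063]
side stand 0.54 [ 0.4203  0.3387 -0.0011]
side tab 0.69 [ 0.478  -0.0336  0.1343]
side hinge 0.77 [ 0.6795 -0.0843  0.1075]
side case 0.69 [ 0.5896 -0.0569  0.0035]
lid 0.96 ((571.9974365234375, -52.06770324707031), (265.14556884765625, 219.88925170898438), 79.01714324951172)
case 0.62 ((577.2576904296875, -51.30865478515625), (272.825927734375, 229.88490295410156), 78.88681030273438)
```

View pics/side5.png

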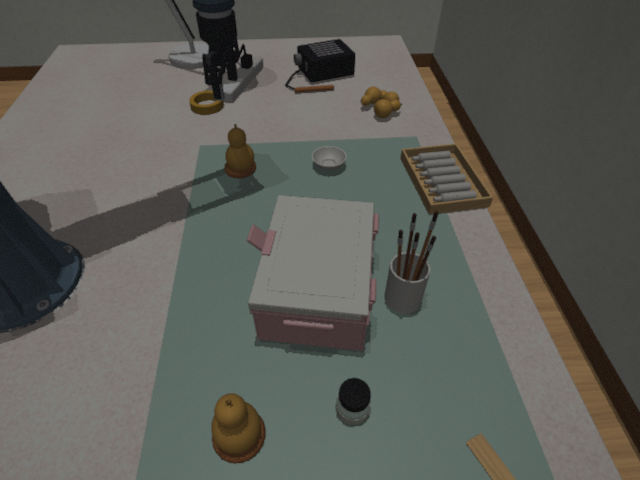

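Gourd is upright in its stand at pixel (240,155) and the lid is still shut. The lid outline gives a case yaw of about −11°, so I'll line up the jaws and go above the tab.

Emit:
carry_out(motion=[-3.6,-0.7,0,0,0,0,-1,0,0,0,0,-0.035,0.0134,-1,0,0,0,0,-0.035,0.0134,-1,0,0,0,0,-0.035,0.0134,-1,0,0,0,0,-0.035,0.0134,-1,0,0,0,0,-0.035,0.0134,-1,0,0,0,0,-0.035,0.0134,-1,0,0,0,0,-0.035,0.0134,-1,0,0,0,0,-0.03,0.012,-1,0,0,0,0,-0.02,0.008,-1])

```text
time_s: 11.7
eef_pos: [0.4622, 0.0156, 0.1965]
eef_rot: [0.698, 0.063, 0.71, -0.072]
wrist_force: [0.0, 0.5, 0.0]
opening: 0.999
```

Emit:
carry_out(motion=[0,0,0,0,-0.015,0.005,-1,0,0,0,0,0,0,-1])

```text
time_s: 11.9
eef_pos: [0.4638, -0.0035, 0.1949]
eef_rot: [0.696, 0.064, 0.711, -0.073]
wrist_force: [-0.1, -0.3, 0.1]
opening: 0.997
```

Run:
```python
from h import *
show(); print(shift([.4746,-.032,.114]))
n='wrist'
C=cam(n); im=ctrl.camera(n); cv2.imwrite(f'pics/w6.png',im)
for th in ['tab']:
        for d in ctrl.landmark_of(n,th)[:2]: print(n,th,round(d['conf'],2),np.round(world(C,d['point']),4), np.round((T()[:3,:3].T@(world(C,d['point'])-T()[:3,3])),4))
```

```text
t 11.9 pos [ 0.4638 -0.0035  0.1949] F [-0.1 -0.3  0.1] op 0.997
[[-0.022, 0.194, 0.981], [-0.01, 0.981, -0.194], [-1.0, -0.014, -0.019]] q [-0.253 -0.019  1.899 -0.016  1.281 -1.624]
[ 0.0809 -0.0248  0.0177]
wrist tab 0.83 [ 0.4739 -0.0347  0.132 ] [ 0.063  -0.0295  0.0178]
```

View pics/w6.png

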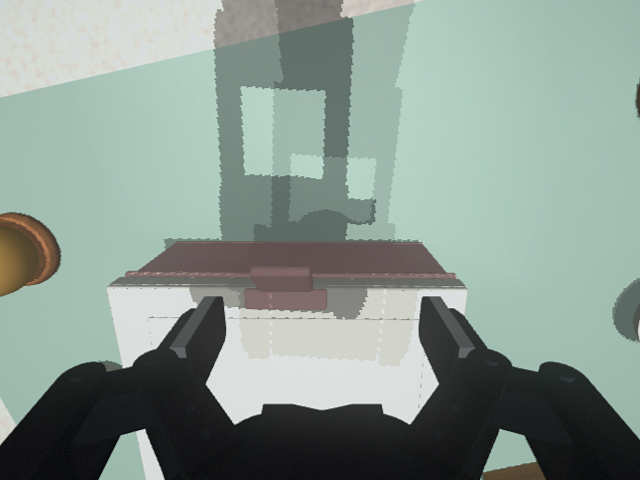

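Tab at pixel (282,275), with the lid's front edge level in the picture, so the jaws are aligned. Next: sideways over the tab, then partway down.

Emit:
carry_out(motion=[0,-1.3,0.6,0,-0.027,0.013,-1,0,0,0,0,0,0,-1,0,0,0,0.02,0,0,-1,0,0,0,0.02,0,0,-1,0,0,0,0,0,0,-1])

```text
time_s: 12.5
eef_pos: [0.4705, -0.0257, 0.1531]
eef_rot: [0.704, 0.066, 0.704, -0.067]
wrist_force: [0.1, -0.2, -0.3]
opening: 1.0
```

Run:
```python
from h import *
show(); print(shift([.4716,-.0325,.114]))
```

```text
t 12.5 pos [ 0.4705 -0.0257  0.1531] F [ 0.1 -0.2 -0.3] op 1.0
[[0.001, 0.187, 0.982], [-0.001, 0.982, -0.187], [-1.0, -0.0, 0.001]] q [-0.307  0.035  1.936 -0.     1.169 -1.689]
[ 0.0391 -0.0064  0.0023]
```

Emit:
carry_out(motion=[0,0,0,0,-0.008,0.001,-1,0,0,0,0.015,0,0,-1,0,0,0,0.015,0,0,-1,0,0,0,0.008,0,0,-1,0,0,0,0,0,0,-1])

```text
time_s: 13.0
eef_pos: [0.472, -0.0328, 0.1181]
eef_rot: [0.706, 0.065, 0.702, -0.065]
wrist_force: [0.0, -0.0, 0.5]
opening: 1.001
```

Run:
```python
from h import *
show(); print(shift([.4716,-.0325,.114]))
n='wrist'
C=cam(n); im=ctrl.camera(n); cv2.imwrite(f'pics/w7.png',im)
for th in ['tab']:
        for d in ctrl.landmark_of(n,th)[:2]: print(n,th,round(d['conf'],2),np.round(world(C,d['point']),4), np.round((T()[:3,:3].T@(world(C,d['point'])-T()[:3,3])),4))
```

```text
t 13.0 pos [ 0.472  -0.0328  0.1181] F [ 0.  -0.   0.5] op 1.001
[[0.005, 0.183, 0.983], [-0.002, 0.983, -0.183], [-1.0, -0.001, 0.005]] q [-0.321  0.09   1.96  -0.     1.087 -1.708]
[ 0.0041  0.0002 -0.0005]
wrist tab 0.86 [ 0.4763 -0.0313  0.1316] [-0.0126  0.0024  0.0033]
```

View pics/w7.png

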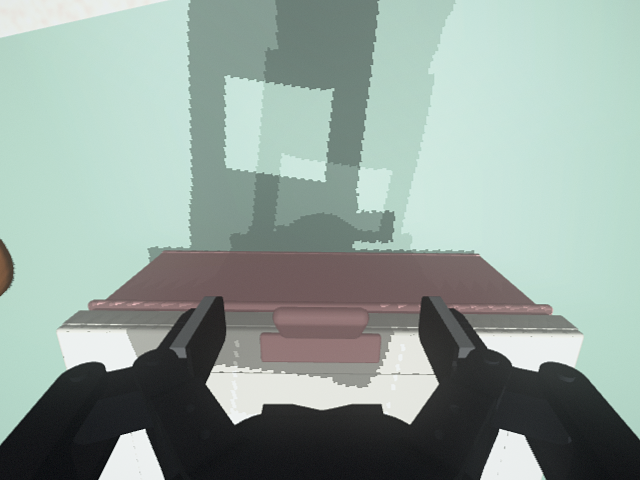

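Tab is centred between the fingers (col 321 against 322). Closing.

Emit:
carry_out(motion=[0,0,0,0.003,0,0,0,0,0,0,0,0,0,0.3,0,0,0,0,0,0,1,0,0,0,0,0,0,1,0,0,0,0,0,0,1,0,0,0,0,0,0,1,0,0,0,0,0,0,1])

```text
time_s: 13.8
eef_pos: [0.474, -0.0339, 0.1182]
eef_rot: [0.708, 0.064, 0.7, -0.066]
wrist_force: [-0.8, 0.2, -0.4]
opening: 0.455
```

Run:
```python
from h import *
show()
H=np.array([.682,-.073,.1105]); r=.2101; ph=np.arctan2(.0214,.209); ux=np.array([np.cos(-.19),np.sin(-.19)])
M=T()
def tab(th): return np.r_[H[:2]-r*np.cos(th+ph)*ux, H[2]+r*np.sin(th+ph)]
# tool-frame path, orientation kept
t0=tab(0)
for a in range(0,61,6): print(a, np.round(M[:3,:3].T@(tab(np.radians(a))-t0),4), np.round(M[:3,:3].T@(tab(np.radians(a))-tab(np.radians(a-6))),4))
```

```text
t 13.8 pos [ 0.474  -0.0339  0.1182] F [-0.8  0.2 -0.4] op 0.455
[[0.01, 0.183, 0.983], [-0.004, 0.983, -0.183], [-1.0, -0.002, 0.011]] q [-3.210e-01  9.000e-02  1.959e+00 -1.000e-03  1.082e+00 -1.708e+00]
0 [0. 0. 0.] [-0.022  -0.0001  0.0013]
6 [-0.0217 -0.0001  0.0036] [-0.0217 -0.0001  0.0036]
12 [-0.0429 -0.0002  0.0095] [-0.0212 -0.0001  0.0059]
18 [-0.0634 -0.0002  0.0175] [-0.0205 -0.0001  0.008 ]
24 [-0.0829 -0.0004  0.0276] [-0.0195 -0.0001  0.0101]
30 [-0.1012 -0.0005  0.0398] [-0.0183 -0.0001  0.0121]
36 [-0.1182 -0.0006  0.0537] [-0.017  -0.0001  0.014 ]
42 [-0.1336 -0.0007  0.0694] [-0.0154 -0.0001  0.0157]
48 [-0.1473 -0.0009  0.0866] [-0.0137 -0.0001  0.0172]
54 [-0.1592 -0.001   0.1051] [-0.0118 -0.0001  0.0185]
60 [-0.169  -0.0011  0.1248] [-0.0098 -0.0001  0.0197]
```

Gripped (opening 0.455 ≈ 39 mm). Starting the arc slowly.

Emit:
carry_out(motion=[0,0,0,-0.006,0,0.001,1,0,0,0,-0.008,0,0.001,1,0,0,0,-0.008,0,0.002,1,0,0,0,-0.01,0,0.002,1,0,0,0,-0.01,0,0.003,1])

```text
time_s: 14.3
eef_pos: [0.484, -0.0358, 0.1619]
eef_rot: [0.708, 0.064, 0.7, -0.066]
wrist_force: [4.8, -0.6, -5.8]
opening: 0.451
```

```bash
cat >> h.py <<'E'
H=np.array([.682,-.073,.1105]); r=.2101; ph=np.arctan2(.0214,.209); ux=np.array([np.cos(-.19),np.sin(-.19)])
def tab(th): return np.r_[H[:2]-r*np.cos(th+ph)*ux, H[2]+r*np.sin(th+ph)]
E
python3 - <<'E'
from h import *
show(); p0=np.array([.474,-.0339,.1182]); d=T()[:3,3]-p0
a=np.arcsin((tab(0)[2]+d[2]-H[2])/r)-ph; print('lid deg by height',np.degrees(a),'tool err',shift(p0+tab(a)-tab(0)))
E
```

```text
t 14.3 pos [ 0.484  -0.0358  0.1619] F [ 4.8 -0.6 -5.8] op 0.451
[[0.012, 0.184, 0.983], [-0.004, 0.983, -0.184], [-1.0, -0.002, 0.013]] q [-0.319  0.047  1.904 -0.     1.178 -1.705]
lid deg by height 12.212456773253209 tool err [-0.     -0.     -0.0009]
```

Emit:
carry_out(motion=[0,0,0,-0.0103,0,0.004,1,0,0,0,-0.0103,0,0.004,1,0,0,0,-0.0098,0,0.005,1,0,0,0,-0.0098,0,0.005,1,0,0,0,-0.0092,0,0.006,1,0,0,0,-0.0092,0,0.006,1])

```text
time_s: 14.9
eef_pos: [0.517, -0.0423, 0.2248]
eef_rot: [0.711, 0.064, 0.697, -0.067]
wrist_force: [11.2, -3.0, -12.7]
opening: 0.452
```

Run:
```python
from h import *
show(); p0=np.array([.474,-.0339,.1182]); d=T()[:3,3]-p0
a=np.arcsin((tab(0)[2]+d[2]-H[2])/r)-ph; print('lid deg by height',np.degrees(a),'tool err',shift(p0+tab(a)-tab(0)))
n='side'; C=cam(n); ctrl.camera(n)
for th in ('tab','hinge'):
    for d in ctrl.landmark_of(n,th)[:1]: print(th,d['conf'],np.round(world(C,d['point']),4))
print(tab(a))
```

```text
t 14.9 pos [ 0.517  -0.0423  0.2248] F [ 11.2  -3.  -12.7] op 0.452
[[0.019, 0.184, 0.983], [-0.006, 0.983, -0.184], [-1.0, -0.002, 0.02]] q [-0.311  0.046  1.769  0.     1.306 -1.696]
lid deg by height 31.696829046057708 tool err [-0.      0.0002 -0.0014]
tab 0.91 [ 0.5192 -0.039   0.2389]
hinge 0.91 [ 0.6786 -0.0779  0.1067]
[ 0.5184106  -0.04153851  0.23852614]
```

Emit:
carry_out(motion=[0,0,0,-0.0085,0,0.007,1,0,0,0,-0.0082,0,0.0072,1,0,0,0,-0.0077,0,0.0079,1,0,0,0,-0.0073,0,0.0082,1,0,0,0,-0.0068,0,0.0087,1])

```text
time_s: 15.55
eef_pos: [0.5531, -0.0494, 0.2616]
eef_rot: [0.708, 0.065, 0.7, -0.067]
wrist_force: [1.0, -2.7, -8.4]
opening: 0.449
```

Run:
```python
from h import *
show(); p0=np.array([.474,-.0339,.1182]); d=T()[:3,3]-p0
a=np.arcsin((tab(0)[2]+d[2]-H[2])/r)-ph; print('lid deg by height',np.degrees(a),'tool err',shift(p0+tab(a)-tab(0)))
for b in range(45,62,3): print(b,shift(p0+tab(np.radians(b))-tab(0)))
```

```text
t 15.55 pos [ 0.5531 -0.0494  0.2616] F [ 1.  -2.7 -8.4] op 0.449
[[0.01, 0.185, 0.983], [-0.004, 0.983, -0.185], [-1.0, -0.002, 0.01]] q [-3.020e-01  1.050e-01  1.631e+00 -1.000e-03  1.396e+00 -1.687e+00]
lid deg by height 45.829097661720375 tool err [-0.      0.0003 -0.0019]
45 [ 0.0019  0.0003 -0.0043]
48 [-0.0048  0.0003  0.0045]
51 [-0.0109  0.0002  0.0136]
54 [-0.0166  0.0002  0.023 ]
57 [-0.0218  0.0001  0.0327]
60 [-0.0264  0.0001  0.0427]
```

Emit:
carry_out(motion=[0,0,0,-0.0065,0,0.008,1,0,0,0,-0.006,0,0.0091,1,0,0,0,-0.0056,0,0.0094,1,0,0,0,-0.0035,0,0.0065,1,0,0,0,0,0,0,1])

```text
time_s: 16.05
eef_pos: [0.5856, -0.0558, 0.2831]
eef_rot: [0.704, 0.065, 0.704, -0.066]
wrist_force: [-0.1, -2.0, -6.1]
opening: 0.443
```

Run:
```python
from h import *
show(); p0=np.array([.474,-.0339,.1182]); d=T()[:3,3]-p0
a=np.arcsin((tab(0)[2]+d[2]-H[2])/r)-ph; print('lid deg by height',np.degrees(a),'tool err',shift(p0+tab(a)-tab(0)))
print(60,shift(p0+tab(np.radians(60))-tab(0)))
for n in('side','top'):
  C=cam(n); ctrl.camera(n)
  for th in ('tab','hinge'):
    for d in ctrl.landmark_of(n,th)[:1]: print(th,d['conf'],np.round(world(C,d['point']),4))
print(tab(a))
```

```text
t 16.05 pos [ 0.5856 -0.0558  0.2831] F [-0.1 -2.  -6.1] op 0.443
[[0.0, 0.185, 0.983], [-0.002, 0.983, -0.185], [-1.0, -0.002, 0.001]] q [-0.296  0.171  1.513 -0.002  1.456 -1.68 ]
lid deg by height 56.625843906073094 tool err [-0.      0.0005 -0.0018]
60 [-0.0054  0.0004  0.0093]
tab 0.94 [ 0.5845 -0.0509  0.2954]
hinge 0.95 [ 0.6813 -0.0813  0.1065]
tab 0.98 [ 0.5821 -0.0519  0.2946]
[ 0.5866434  -0.05466103  0.29681375]
```

Emit:
carry_out(motion=[0,0,0,-0.0035,0,0.006,1,0,0,0,-0.003,0,0.006,1,0,0,0,0,0,0,1,0,0,0,0,0,0,1])

```text
time_s: 16.75
eef_pos: [0.5969, -0.0581, 0.2888]
eef_rot: [0.704, 0.065, 0.704, -0.067]
wrist_force: [-0.6, -1.6, -7.6]
opening: 0.449
```

Run:
```python
from h import *
show(); p0=np.array([.474,-.0339,.1182]); d=T()[:3,3]-p0
a=np.arcsin((tab(0)[2]+d[2]-H[2])/r)-ph; print('lid deg by height',np.degrees(a),'tool err',shift(p0+tab(a)-tab(0)))
for n in('side','top'):
  C=cam(n); im=ctrl.camera(n); cv2.imwrite(f'pics/{n}8.png',im)
  for th in ('tab','hinge','gourd','stand'):
    for d in ctrl.landmark_of(n,th)[:1]: print(th,d['conf'],np.round(world(C,d['point']),4))
print(tab(a)); show()
```

```text
t 16.75 pos [ 0.5969 -0.0581  0.2888] F [-0.6 -1.6 -7.6] op 0.449
[[-0.001, 0.185, 0.983], [-0.002, 0.983, -0.185], [-1.0, -0.002, -0.001]] q [-0.293  0.195  1.475 -0.002  1.473 -1.678]
lid deg by height 60.17830928646363 tool err [ 0.      0.0005 -0.0016]
tab 0.77 [ 0.5939 -0.0549  0.3018]
hinge 0.78 [ 0.6824 -0.0786  0.1076]
gourd 0.64 [0.4149 0.3373 0.0099]
stand 0.58 [ 0.4196  0.3398 -0.002 ]
tab 0.55 [ 0.5924 -0.0514  0.3039]
gourd 0.96 [0.419  0.338  0.0053]
stand 0.56 [0.4142 0.3395 0.0014]
[ 0.59816335 -0.05687655  0.30247255]
t 17.25 pos [ 0.5967 -0.058   0.2887] F [ 0.1 -2.7 -8.8] op 0.45
[[-0.001, 0.185, 0.983], [-0.002, 0.983, -0.185], [-1.0, -0.002, -0.001]] q [-0.293  0.194  1.475 -0.002  1.472 -1.678]
```

View pics/side8.png

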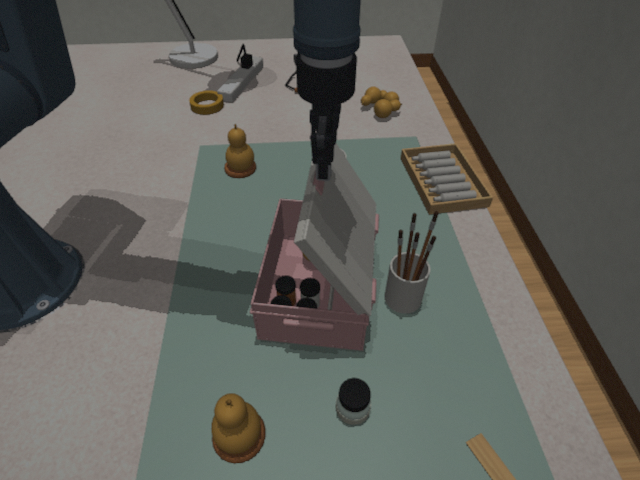

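Lid held open near 60° (tab at pixel (322,178)), the gourd upright in its stand at (240,155), the pot, jar and other gourd untouched. Handing in.

Run:
```python
from h import *
print(ctrl.hand_in())
```

```text
the job is handed in; nothing more can be done
None
```

The case is open and the arm is still holding the lid at about 60°. The gourd stands upright in the empty stand. It was moved with the lid still shut, lowered until it touched the stand floor (about 26 N), and only then released. I handed in at about 17 s of the 54 s allowed.

- **Lid angle:** the arm's position gives 60.2°, while the camera points give about 59°. The hold was steady over the last 0.5 s, with the grip on the tab unchanged and a wrist force of about 9 N.
- **Gourd:** the cameras put its foot within about 5 mm of the stand's centre. Its height reads 5 to 10 mm, against a stand floor at 6 mm.
- **Other things:** the brush pot, jar, other gourd and its stand look untouched in the last side picture. The water dish was hidden behind the arm there. Nothing of mine went near it, but I did not see it in that picture.
- **Disagreements:** camera points for the hinge and tab differed from my model by up to about 6 mm, and a few low-confidence detections confused one object with another. Neither affected the result.

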